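# Close the sample transit case

## Robot

A 6-joint arm with a two-finger parallel gripper is mounted at the origin on the work surface. World frame = base frame: x ahead of the robot, y to its left, z up, the work surface at z = 0. Lengths are in m, angles in degrees, forces in N, time in s.
With the tool pointing down it reaches from about 0.25 to 0.775 m from the base axis. Payload 8.9 kg.
Tool frame: the origin (TCP) lies midway between the tips of the shut fingers; the grasp point (between the pads) lies 19 mm behind it; z points along the fingers, y is the line along which they close (so a half turn about z gives the same grasp; the last joint's range is limited). The gripper opens to 85 mm and grips with 20 to 120 N. Pads are 22 mm wide; open, the fingers measure 114 mm over their backs; the gripper's body (76 mm by 85 mm) begins 54 mm behind the grasp point. The pads swing forward as they close: fully open they stand 13 mm farther back than shut.
Start: joints at [60.43, 16.656, -8.789, 64.555, 0, 82.019], TCP at [0.193, 0.488, 0.231] pointing down, gripper open.
Joint ranges: [-144.48, 144.48], [-52.06, 99.96], [-74.48, 78.29], [-112.23, 115.85], [-86.99, 84.42], [-180, 180]. Speed limits (degrees/s): [127.2, 127.2, 159.86, 180, 180, 180].

## Interface

Orientations are given as [roll, pitch, yaw] about the fixed x, y, z axes, in that order (R = Rz(yaw) Ry(pitch) Rx(roll)).
In Python, from bench import manip gives the robot as it stands. The module is installed in compiled form; this text tells all that it offers.
- The arm moves only by the tool carry_out, never from a script. Its arguments are lists of equal length, an entry for each row: "turn": the turn, a rotation vector about the tool's x, y, z normalised to -1 to 1, where 1 is 180 degrees, a list of three; "delta_pos": the shift along the tool's x, y, z normalised to -1 to 1, where 1 is 0.4 m, a list of three; "hand": the gripper command: -1 is fully open, 1 is shut, values between are in proportion. A call has 1 to 5 rows; each row is the pose to reach, as a shift and turn from the pose commanded when the call began, along the tool's axes at that moment, turning the shorter way round; what a row does not reach only later rows make up. A row lasts 1/10 s, in which the tool goes at most 50 mm and 8.59 degrees, less where a joint would pass 70% of its speed; a pose out of reach is approached as far as the arm can. A call with a number of a shift or a turn outside -1 to 1 is refused whole. A call with a gripper value outside its range is refused whole. The fingers move at their own pace and stop on an object; "squeeze" is the grip in N (left out, the last holds). Time passes only in rows, so rows that repeat a pose let the fingers close. It gives the time, the measured TCP pose, the force, the opening and the grip force at its end, in the units of the state.
- manip.get_state(): the state, without advancing time (a new reading comes with each control period).
- manip.capture(name): name is "scene" or "side" or "wrist"; returns a dict with "img" (480x640x3 uint8, red, green, blue), "mtx" (3x3 intrinsics, pixels), "camera_from_world" (4x4, takes a point from world to camera coordinates). Camera axes: x right, y up, looking along -z (the intrinsics and any distortion apply to the point x, -y, -z); pixel columns grow to the right and rows downward; lengths in m; the calibration is good to about 2 mm. The wrist camera is an equidistant fisheye: a pixel r from the principal point sees the ray r / f radians off the axis. A picture is of the moment at which its call begins. There is no depth.
- manip.sign_off(): hands the job in; it is judged then, once.
The state is a dict: "clock": time; "joints": joint angles; "joint_vel": joint speeds; "joint_efforts": joint torques, N m; "tool_pos": TCP position; "ee_rot": TCP orientation; "contact_force": force on the tool from outside, world axes, zero at the start; "torque": the same for the moment, N m; "grip_width": finger opening in m; "grip_force": force on a finger pad.
Only numpy, scipy, OpenCV 4.12 (cv2) and the standard library are available. Lean on these libraries where they do the work, as an engineer would, in place of code of your own. Each camera call takes 0.05 s, during which the arm holds its last target. There are 200 camera calls.

## Task

Close the grey transit case on the bench: fold the wide side flap down flat first, then the narrow side flap down flat over it, and last swing the sprung lid over both and press the tongue at its free edge down until it snaps under the steel clip and stays shut by itself. Press firmly but with feeling - a push of more than 45 N anywhere on the case would crack its thin sheet - and leave the other things on the bench where they stand.

Things in the scene. Friction and masses are not known exactly. Their poses are not given: they have to be found in the camera images.
- case: Open-topped grey plastic case fixed to the bench, 160 (x) by 220 (y) mm, walls 4 mm; origin at the centre of its underside, z up. Its +x side (far) has the clip, -x side (near the robot) the lid's hinge, +y side the wide flap's, -y side the narrow flap's. The walls end 118 mm (+y and far), 124 mm (-y) and 132 mm (near) up; the packed bottles inside reach 106 mm.
- wide_flap (a joint): Angle of the wide side flap (rad): 0 = folded flat over the case (its stop), 1.57 = upright, more = leaning outwards. Rigid 4 mm sheet, 134 mm along the hinge (case x -60 to +74), reaching 140 mm from it; hinge line along the case's x at case y = +110, z = 120 mm. Stiff crease (0.07 N m): stays where it is left.
- wide_edge (a point): Middle of the free edge of the wide flap, on its outer face (the face that is on top when folded), 140 mm from the hinge.
- narrow_flap (a joint): Angle of the narrow side flap (rad): 0 = flat (its stop), 1.57 = upright, more = leaning outwards. Rigid 4 mm sheet, 134 mm along the hinge (case x -60 to +74), reaching 100 mm from it; hinge line along the case's x at case y = -110, z = 126 mm. Flat, it overlaps the wide flap's end by 20 mm from above; in the wrong order the wide flap is blocked. Stiff crease, stays where it is left.
- narrow_edge (a point): Middle of the free edge of the narrow flap, on its outer face, 100 mm from the hinge.
- lid (a joint): Angle of the lid (rad): 0 = shut, 1.57 = upright, more = leaning to the robot. Rigid 4 mm sheet 216 mm wide (case y), 164 mm long plus a tongue 50 mm wide at the middle of its free edge, tip 173 mm from the hinge. Hinge line along the case's y at case x = -80, z = 136 mm. A spring (0.2 N m/rad) swings it back upright if let go unclipped. Stop at -0.02; clipped it rests near 0.01.
- lid_edge (a point): Tip of the lid's tongue, at the middle of its free edge, on the outer (top when shut) face, 173 mm from the hinge. Shut, it is 140 mm above the bench.
- clip (a joint): Angle of the spring clip (rad): 0 = at rest, upright; up to 0.5 pushed outwards (case +x); springs back. Pivot at case x = 87, z = 75 mm. The tongue, pressed down on the slope at its top, pushes it out 0.1 rad and passes below the nose (some 18 N pressed 30 mm from its tip); it then snaps back over the tongue.
- clip_nose (a point): Nose of the steel spring clip, an upright plate 56 mm wide on the middle of the case's far side, nose 143 mm above the bench, sloping guide above it up to 162 mm. Caught, the tongue lies about 1 mm below the nose.
- solvent_bottle: Bystander: amber bottle 72 mm across, 160 mm tall; origin at the centre of its underside.
- flask: Bystander: glass conical flask 76 mm across, 118 mm tall; origin at the centre of its underside.
- beaker: Bystander: glass beaker 72 mm across, 90 mm tall; origin at the centre of its underside.
- tip_box: Bystander: blue pipette-tip box 80 x 120 x 55 mm beside the case; origin at the centre of its underside.

How it is judged:
By the outcome, as a careful person would: the job done as asked, in the order asked, and still so for the second after the job is handed in, with the robot touching nothing.
It also fails if it takes over 67 s, if anything falls off the work surface, if the arm or the gripper's body presses on something with over 40 N, if the wrist force passes 120 N, or if a joint passes its speed limit or range.

## Working session

There is one attempt and no reset: what is moved stays moved. The work goes in short steps, Python scripts to look and compute and a tool call to move; the robot and the scene stay as the last step left them, time stands still between calls to the robot, and variables do not carry over. Pictures are saved under pics/ and viewed, at most 10 in all, crops included, and the job is handed in when it is done.

Besides the shell and the picture viewer there is one more tool, called after ">>>" by a JSON object that holds its "op" and its "data", one argument or row to a line. carry_out: Moves the arm, as the interface text tells. Scaled input: -1 to 1 covers 0.4 m each way for a shift and 180 degrees each way for a turn. Its arguments: {"type":"object","properties":{"turn":{"type":"array"},"delta_pos":{"type":"array"},"hand":{"type":"array"},"squeeze":{"type":"number"}},"required":["turn","delta_pos","hand"]}

```bash
mkdir -p pics
python3 - <<'E'
from bench import manip
import cv2,numpy as np
print(manip.get_state())
for n in ["scene","side"]:
    c=manip.capture(n); cv2.imwrite(f"pics/{n}0.png",c["img"][:,:,::-1]); np.savez(f"{n}0.npz",**c)
    print(n,c["mtx"].round(1).tolist(),c["camera_from_world"].round(3).tolist(),c.keys())
E
```

```text
{'clock': 0.0, 'joints': array([ 6.04296892e+01,  1.66878895e+01, -8.83029918e+00,  6.45555171e+01,
        1.34839344e-03,  8.20180947e+01]), 'joint_vel': array([ 0.04867596,  0.01710551, -0.02110686,  0.07688856,  0.01751365,
       -0.01890976]), 'joint_efforts': array([ 2.94183366e-03, -5.37148082e+01,  3.31366754e+01,  1.61290169e-02,
       -9.43187911e-05, -7.43892372e-06]), 'tool_pos': array([0.19294444, 0.48779224, 0.23074675]), 'ee_rot': array([-1.79927196e+02, -1.15701254e-02,  1.58411586e+02]), 'contact_force': array([-0.18005877, -0.23679781, -0.17486936]), 'torque': array([ 0.00699999,  0.03940318, -0.03733796]), 'grip_force': 0.0, 'grip_width': 0.0853065198492641}
scene [[501.7, 0.0, 322.1], [0.0, 501.7, 234.7], [0.0, 0.0, 1.0]] [[-0.48, 0.877, 0.01, 0.237], [-0.64, -0.359, 0.68, 0.252], [0.6, 0.32, 0.733, -1.648], [0.0, 0.0, 0.0, 1.0]] dict_keys(['img', 'mtx', 'camera_from_world'])
side [[451.3, 0.0, 320.3], [0.0, 451.3, 245.6], [0.0, 0.0, 1.0]] [[0.999, -0.043, 0.017, -0.534], [0.017, 0.686, 0.727, -0.097], [-0.043, -0.726, 0.686, -1.438], [0.0, 0.0, 0.0, 1.0]] dict_keys(['img', 'mtx', 'camera_from_world'])
```

View pics/scene0.png

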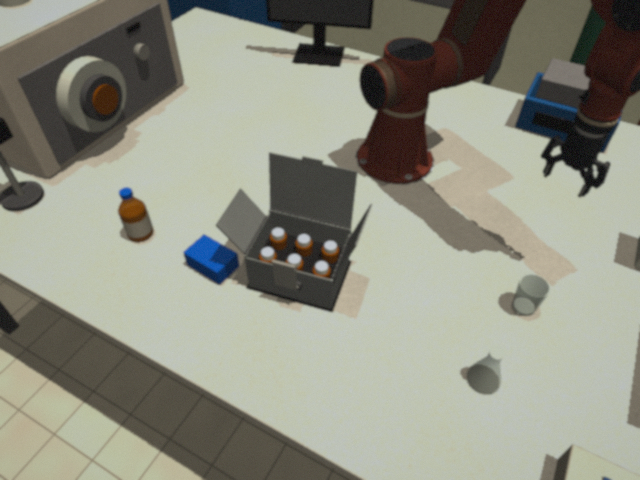

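View pics/side0.png

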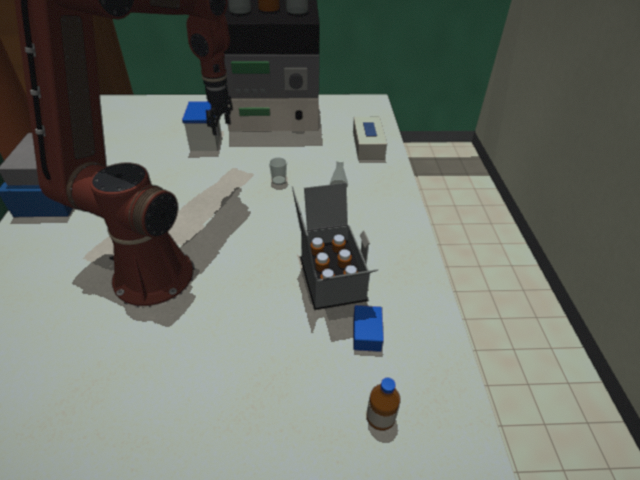

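The scene view shows the case at about (300,240), with the lid upright behind it. The narrow flap at (240,220) leans out and the wide flap at (360,235) is nearly edge-on. The side view shows the case at (335,250) and the tip box at (368,328). I'll enlarge both views for corner picking.

Run:
```python
import cv2,numpy as np
a=cv2.imread("pics/scene0.png")[140:320,200:400]; b=cv2.imread("pics/side0.png")[170:350,270:400]
a=cv2.resize(a,None,fx=3.3,fy=3.3,interpolation=cv2.INTER_CUBIC)
b=cv2.resize(b,None,fx=3.3,fy=3.3,interpolation=cv2.INTER_CUBIC)
f=lambda i:np.clip(255*(i/255.)**0.6,0,255).astype(np.uint8)
cv2.imwrite("pics/a.png",f(a));cv2.imwrite("pics/b.png",f(b)); print(a.shape,b.shape)
```

```text
(594, 660, 3) (594, 429, 3)
```

View pics/a.png

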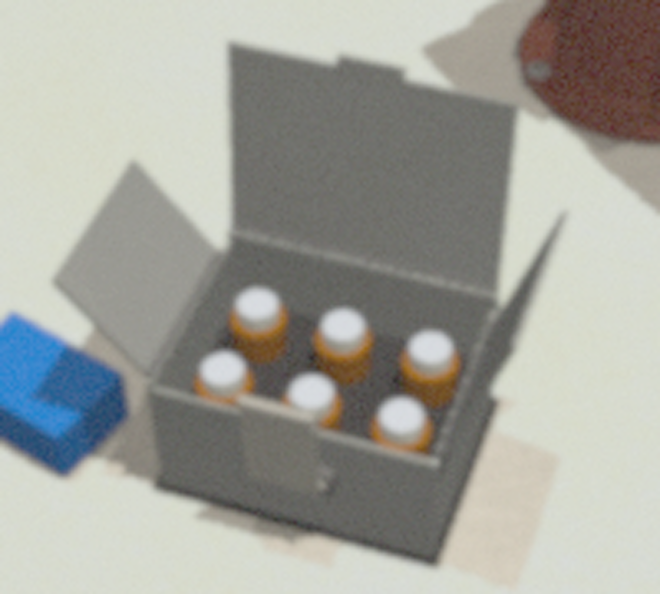

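View pics/b.png

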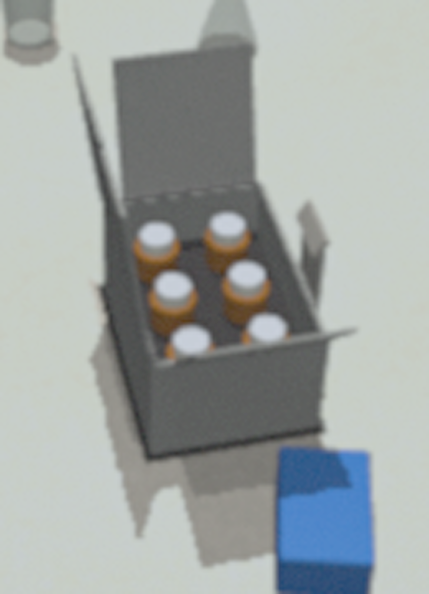

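The crops show the case's bottom corners at (157,488), (436,561) and (497,402) in the scene crop, and (148,459), (323,430) and (103,290) in the side crop. The lid is about upright, the wide flap is a bit beyond upright, and the narrow flap leans well out. I'll cast rays next.

```bash
cat > h.py <<'E'
import numpy as np
def ray(c,uv):
    T=c["camera_from_world"];K=c["mtx"]
    d=np.array([(uv[0]-K[0,2])/K[0,0],-(uv[1]-K[1,2])/K[1,1],-1.])
    R=T[:3,:3]; return -R.T@T[:3,3], R.T@d
def onz(c,uv,z):
    o,d=ray(c,uv); return o+d*(z-o[2])/d[2]
def proj(c,p):
    q=c["camera_from_world"][:3,:3]@p+c["camera_from_world"][:3,3]; K=c["mtx"]
    return np.array([K[0,0]*q[0]/-q[2]+K[0,2],K[1,1]*-q[1]/-q[2]+K[1,2]])
E
cat > m.py <<'E'
from h import *
S=dict(np.load("scene0.npz"));D=dict(np.load("side0.npz"))
s=lambda u,v:(200+u/3.3,140+v/3.3); d=lambda u,v:(270+u/3.3,170+v/3.3)
P=[]
for c,f,uv,l,z in [(S,s,(157,489),(80,-110),0),(S,s,(436,562),(80,110),0),(S,s,(497,402),(-80,110),0),
  (D,d,(148,460),(-80,-110),0),(D,d,(324,431),(80,-110),0),(D,d,(103,290),(-80,110),0),
  (S,s,(155,388),(80,-110),.121),(S,s,(440,463),(80,110),.118),(S,s,(232,233),(-80,-108),.136),(S,s,(497,298),(-80,108),.136)]:
    p=onz(c,f(*uv),z)[:2]; P.append((p,np.array(l)/1e3))
w=np.array([p for p,_ in P]);l=np.array([q for _,q in P])
A=(w-w.mean(0))@[1,1j];B=(l-l.mean(0))@[1,1j]
yaw=np.angle((A*B.conj()).sum());R=np.array([[np.cos(yaw),-np.sin(yaw)],[np.sin(yaw),np.cos(yaw)]])
t=w.mean(0)-R@l.mean(0)
print("case",t.round(4),np.degrees(yaw).round(2));print(((w-l@R.T-t)*1e3).round(1).tolist())
# edge points: ray with plane of case x/y const -> angle
def hit(c,uv,ax,val):
    o,dd=ray(c,uv); o=np.r_[R.T@(o[:2]-t),o[2]];dd=np.r_[R.T@dd[:2],dd[2]]
    return ((o+dd*(val-o[ax])/dd[ax])*1e3).round(1)
for n,c,uv,ax,v in [("lid -y",S,s(230,43),1,-.108),("lid +y",S,s(517,105),1,.108),("tongue",S,s(372,62),1,0),
 ("nar n",S,s(135,160),0,-.06),("nar f",S,s(53,282),0,.074),("nar side",D,d(355,330),0,.074),
 ("wide n S",S,s(565,212),0,-.06),("wide n D",D,d(115,60),0,-.06),("wide f D",D,d(250,47),0,.074),("clip top",S,s(240,396),1,-.028),("clip topr",S,s(318,418),1,.028)]:
    p=hit(c,uv,ax,v); h={"l":(-80,136,0),"t":(-80,136,0),"n":(-110,126,1),"w":(110,120,1)}.get(n[0])
    if h:
        a=h[2]; x=p[a]-h[0]; x=-x if n[0]=="w" else x
        print(n,p,"len",np.hypot(x,p[2]-h[1]).round(0),"ang",np.arctan2(p[2]-h[1],x).round(3))
    else: print(n,p)
np.savez("case.npz",t=t,R=R)
E
python3 m.py
python3 - <<'E'
import sys;sys.path.insert(0,'.')
from h import *;S=dict(np.load("scene0.npz"));D=dict(np.load("side0.npz"))
print(onz(S,(136,235),0),onz(D,(383,425),0),onz(S,(530,310),0),onz(S,(485,385),0))
for u in[(214,326/3.3+0),]:pass
print([onz(D,p,.055).round(3).tolist() for p in[(354.5,307),(382,307),(383,340),(354,340)]])
E
```

```text
case [ 0.5725 -0.0219] 11.03
[[1.6, -3.9], [-1.8, 0.7], [-6.3, 1.8], [-3.3, -4.6], [3.8, -5.9], [0.7, -1.0], [-3.6, 5.3], [-3.6, -0.4], [4.8, 5.0], [7.7, 3.0]]
lid -y [-108.5 -108.   293.8] len 160.0 ang 1.749
lid +y [-95.7 108.  303.5] len 168.0 ang 1.664
tongue [-106.9    0.   305. ] len 171.0 ang 1.729
nar n [ -60.  -171.   204.9] len 100.0 ang 2.229
nar f [  74.  -173.2  205.3] len 101.0 ang 2.244
nar side [  74.  -169.   191.4] len 88.0 ang 2.305
wide n S [-60.  155.1 249.3] len 137.0 ang 1.906
wide n D [-60.  134.2 265.1] len 147.0 ang 1.736
wide f D [ 74.  154.5 245. ] len 133.0 ang 1.913
clip top [ 97.1 -28.  162.6]
clip topr [ 95.3  28.  158.2]
[ 0.67263244 -0.49541279  0.        ] [ 0.66509438 -0.51017724  0.        ] [0.38832142 0.53105098 0.        ] [0.63828891 0.48996416 0.        ]
[[0.623, -0.188, 0.055], [0.702, -0.191, 0.055], [0.689, -0.303, 0.055], [0.611, -0.3, 0.055]]
```

```bash
cat > go.py <<'E'
import sys; from h import *; from bench import manip
from scipy.spatial.transform import Rotation as Ro
c=np.load("case.npz");R=c["R"];t=c["t"]
yaw=np.degrees(np.arctan2(R[1,0],R[0,0]))
s=manip.get_state();p=s["tool_pos"];T=Ro.from_euler("xyz",s["ee_rot"],degrees=True)
print("t",round(s["clock"],2),"case mm",(np.r_[R.T@(p[:2]-t),p[2]]*1e3).round(1),"F",s["contact_force"].round(1),"rot",s["ee_rot"].round(2))
G=Ro.from_euler("xyz",[180,0,yaw+90],degrees=True)
print("turn",((T.inv()*G).as_rotvec()/np.pi).round(4))
for a in sys.argv[1:]:
    q=np.array([float(v) for v in a.split(",")])/1e3; w=np.r_[R@q[:2]+t,q[2]]
    print(a,(T.inv().apply(w-p)/.4).round(4))
E
python3 go.py 7,300,235 7,230,220
```

```text
t 0.1 case mm [-275.1  572.9  230.8] F [-0.3  0.3  0.2] rot [-1.7993e+02 -1.0000e-02  1.5841e+02]
turn [-4.000e-04  1.000e-04  3.188e-01]
7,300,235 [-0.9616 -0.1946 -0.0104]
7,230,220 [-1.056  -0.3419  0.0272]
```

>>> {"op": "carry_out", "data": {
  "turn": [
    [0,0,0.3188],
    [0,0,0.3188],
    [0,0,0.3188],
    [0,0,0.3188],
    [0,0,0.3188]
  ],
  "delta_pos": [
    [-0.96,-0.195,-0.01],
    [-0.96,-0.195,-0.01],
    [-0.96,-0.195,-0.01],
    [-0.96,-0.195,-0.01],
    [-0.96,-0.195,-0.01]
  ],
  "hand": [1,1,1,1,1]
}}

```text
clock: 0.6
tool_pos: [0.4039, 0.3503, 0.2337]
ee_rot: [-180.0, -0.0, 115.1]
contact_force: [0.2, 1.8, -0.0]
grip_width: 0.012
grip_force: 0.0
```

```bash
python3 go.py 7,230,215
```

```text
t 0.6 case mm [-94.3 397.6 233.7] F [ 0.2  1.8 -0. ] rot [-179.98   -0.    115.1 ]
turn [-0.0001 -0.      0.0782]
7,230,215 [-0.4679  0.1438  0.0467]
```

>>> {"op": "carry_out", "data": {
  "turn": [
    [0,0,0.0782],
    [0,0,0.0782],
    [0,0,0.0782],
    [0,0,0.0782],
    [0,0,0.0782]
  ],
  "delta_pos": [
    [-0.468,0.144,0.047],
    [-0.468,0.144,0.047],
    [-0.468,0.144,0.047],
    [-0.468,0.144,0.047],
    [-0.468,0.144,0.047]
  ],
  "hand": [1,1,1,1,1]
}}

```text
clock: 1.1
tool_pos: [0.5381, 0.2031, 0.2138]
ee_rot: [-180.0, 0.1, 101.1]
contact_force: [-0.1, 1.1, -0.9]
grip_width: 0.0002
grip_force: 0.0
```

```bash
python3 go.py 7,160,205
```

```text
t 1.1 case mm [  9.2 227.4 213.8] F [-0.1  1.1 -0.9] rot [-1.7997e+02  8.0000e-02  1.0106e+02]
turn [-0.0001  0.0005  0.0002]
7,160,205 [-0.1685 -0.0056  0.0221]
```

>>> {"op": "carry_out", "data": {
  "turn": [
    [0,0,0],
    [0,0,0],
    [0,0,0],
    [0,0,0],
    [0,0,0]
  ],
  "delta_pos": [
    [-0.1,0,0.015],
    [-0.15,0,0.02],
    [-0.19,0,0.02],
    [-0.225,0,0.02],
    [-0.26,0,0.015]
  ],
  "hand": [1,1,1,1,1]
}}

```text
clock: 1.6
tool_pos: [0.5554, 0.1052, 0.209]
ee_rot: [-180.0, -0.0, 101.4]
contact_force: [-0.4, 0.8, -0.3]
grip_width: -0.0001
grip_force: 0.0
```

```bash
python3 go.py 7,77,203 7,50,183 7,33,155 7,26,135
```

```text
t 1.6 case mm [  7.5 127.9 209. ] F [-0.4  0.8 -0.3] rot [-1.7998e+02 -2.0000e-02  1.0140e+02]
turn [-0.0001 -0.0001  0.002 ]
7,77,203 [-0.1273 -0.0021  0.0151]
7,50,183 [-0.1949 -0.0026  0.0651]
7,33,155 [-0.2374 -0.0028  0.135 ]
7,26,135 [-0.2549 -0.0029  0.185 ]
```

>>> {"op": "carry_out", "data": {
  "turn": [
    [0,0,0],
    [0,0,0],
    [0,0,0],
    [0,0,0],
    [0,0,0]
  ],
  "delta_pos": [
    [-0.065,0,0.005],
    [-0.127,0,0.015],
    [-0.165,0,0.04],
    [-0.195,0,0.065],
    [-0.215,0,0.1]
  ],
  "hand": [1,1,1,1,1]
}}

```text
clock: 2.1
tool_pos: [0.5729, 0.0205, 0.1685]
ee_rot: [180.0, 0.0, 101.3]
contact_force: [1.1, 0.3, -0.2]
grip_width: 0.0002
grip_force: 0.2
```

```bash
python3 go.py 7,33,155 7,28,145 7,26,135
```

```text
t 2.1 case mm [  8.4  41.5 168.5] F [ 1.1  0.3 -0.2] rot [1.7997e+02 1.0000e-02 1.0135e+02]
turn [0.0002 0.0001 0.0018]
7,33,155 [-0.0212 -0.0037  0.0337]
7,28,145 [-0.0337 -0.0038  0.0587]
7,26,135 [-0.0387 -0.0039  0.0837]
```

Now down to near flat, slowly. One picture will check that the flap really followed.

>>> {"op": "carry_out", "data": {
  "turn": [
    [0,0,0],
    [0,0,0],
    [0,0,0],
    [0,0,0],
    [0,0,0]
  ],
  "delta_pos": [
    [-0.021,0,0.034],
    [-0.034,0,0.059],
    [-0.037,0,0.078],
    [-0.039,0,0.09],
    [-0.039,0,0.095]
  ],
  "hand": [1,1,1,1,1]
}}

```text
clock: 2.6
tool_pos: [0.5754, 0.0062, 0.1306]
ee_rot: [-180.0, -0.0, 101.4]
contact_force: [0.2, 0.3, 0.2]
grip_width: 0.0002
grip_force: 0.1
```

```bash
python3 go.py 7,26,127
python3 - <<'E'
from bench import manip
import cv2,numpy as np
o=[]
for n,(y,x) in {"scene":(120,200),"side":(170,250)}.items():
    i=manip.capture(n)["img"][y:y+180,x:x+180,::-1]
    o.append(cv2.resize(i,(400,400),interpolation=cv2.INTER_CUBIC))
i=np.hstack(o);cv2.imwrite("pics/c1.png",(255*(i/255.)**.6).astype(np.uint8))
E
```

```text
t 2.6 case mm [  8.2  27.  130.6] F [0.2 0.3 0.2] rot [-1.7997e+02 -1.0000e-02  1.0138e+02]
turn [-0.0001 -0.0001  0.0019]
7,26,127 [-0.0024 -0.003   0.0091]
```

View pics/c1.png

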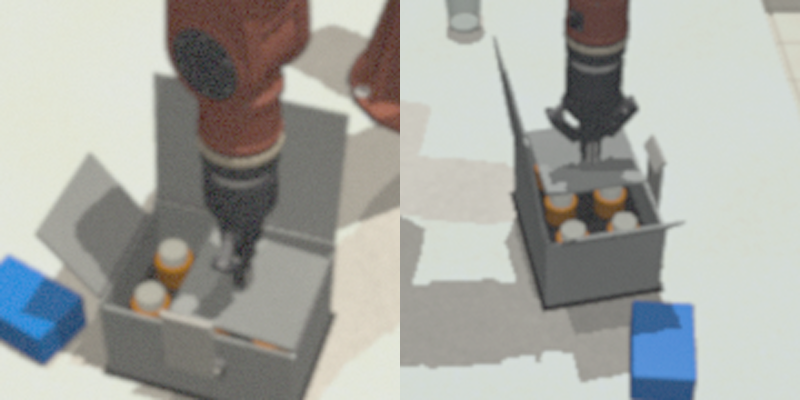

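The wide flap is now folded over at (260,290) in the left panel, almost flat, with the fingertip on it at (240,285). I'll press gently until it meets its stop.

>>> {"op": "carry_out", "data": {
  "turn": [
    [0,0,0],
    [0,0,0],
    [0,0,0],
    [0,0,0],
    [0,0,0]
  ],
  "delta_pos": [
    [0,0,0.003],
    [0,0,0.006],
    [0,0,0.009],
    [0,0,0.012],
    [0,0,0.012]
  ],
  "hand": [1,1,1,1,1]
}}

```text
clock: 3.2
tool_pos: [0.5755, 0.0059, 0.1261]
ee_rot: [-180.0, -0.0, 101.4]
contact_force: [-0.1, 0.4, -1.2]
grip_width: 0.0001
grip_force: 0.0
```

>>> {"op": "carry_out", "data": {
  "turn": [
    [0,0,0],
    [0,0,0],
    [0,0,0],
    [0,0,0]
  ],
  "delta_pos": [
    [0,0,0.003],
    [0,0,0.005],
    [0,0,0.005],
    [0,0,0.005]
  ],
  "hand": [1,1,1,1]
}}

```text
clock: 3.6
tool_pos: [0.5756, 0.0059, 0.1242]
ee_rot: [-180.0, -0.0, 101.4]
contact_force: [-0.1, -1.3, 0.5]
grip_width: 0.0002
grip_force: 0.0
```

>>> {"op": "carry_out", "data": {
  "turn": [
    [0,0,0],
    [0,0,0],
    [0,0,0],
    [0,0,0]
  ],
  "delta_pos": [
    [0,0,0.003],
    [0,0,0.005],
    [0,0,0.005],
    [0,0,0.005]
  ],
  "hand": [1,1,1,1]
}}

```text
clock: 4.0
tool_pos: [0.5758, 0.0059, 0.1238]
ee_rot: [179.9, 0.0, 101.4]
contact_force: [-5.4, 1.0, 15.6]
grip_width: -0.0003
grip_force: 8.2
```

>>> {"op": "carry_out", "data": {
  "turn": [
    [0,0,0],
    [0,0,0],
    [0,0,0],
    [0,0,0],
    [0,0,0]
  ],
  "delta_pos": [
    [0,0,-0.1],
    [0,0,-0.22],
    [-0.05,0,-0.34],
    [-0.17,0,-0.35],
    [-0.29,0,-0.35]
  ],
  "hand": [1,1,1,1,1]
}}

```text
clock: 4.5
tool_pos: [0.5998, -0.1088, 0.265]
ee_rot: [179.8, 0.1, 101.5]
contact_force: [0.8, -0.5, -1.3]
grip_width: 0.0004
grip_force: 0.0
```

```bash
python3 go.py 7,-235,260 7,-235,175
```

```text
t 4.5 case mm [ 10.2 -90.6 265. ] F [ 0.8 -0.5 -1.3] rot [1.7976e+02 1.3000e-01 1.0149e+02]
turn [0.0013 0.0007 0.0026]
7,-235,260 [-0.3609 -0.0109  0.0133]
7,-235,175 [-0.3605 -0.0118  0.2258]
```

>>> {"op": "carry_out", "data": {
  "turn": [
    [0,0,0],
    [0,0,0],
    [0,0,0],
    [0,0,0],
    [0,0,0]
  ],
  "delta_pos": [
    [-0.12,-0.01,0],
    [-0.24,-0.01,0],
    [-0.36,-0.01,0.01],
    [-0.36,-0.01,0.12],
    [-0.36,-0.01,0.225]
  ],
  "hand": [1,1,1,1,1]
}}

```text
clock: 5.0
tool_pos: [0.6237, -0.2522, 0.1715]
ee_rot: [179.9, 0.1, 101.2]
contact_force: [0.5, 0.8, -0.5]
grip_width: -0.0001
grip_force: 0.0
```

```bash
python3 go.py 7,-195,172 7,-150,178 7,-123,185
```

```text
t 5.0 case mm [   6.1 -235.9  171.5] F [ 0.5  0.8 -0.5] rot [1.7987e+02 1.0000e-01 1.0122e+02]
turn [0.0007 0.0006 0.0011]
7,-195,172 [ 0.1022  0.0025 -0.0013]
7,-150,178 [ 0.2147  0.0029 -0.0165]
7,-123,185 [ 0.2822  0.0032 -0.0341]
```

>>> {"op": "carry_out", "data": {
  "turn": [
    [0,0,0],
    [0,0,0],
    [0,0,0],
    [0,0,0],
    [0,0,0]
  ],
  "delta_pos": [
    [0.075,0,0],
    [0.13,0,0],
    [0.185,0,-0.01],
    [0.24,0,-0.025],
    [0.282,0,-0.04]
  ],
  "hand": [1,1,1,1,1]
}}

```text
clock: 5.5
tool_pos: [0.6012, -0.1388, 0.1897]
ee_rot: [179.9, 0.1, 101.4]
contact_force: [0.1, -0.8, -1.0]
grip_width: 0.0002
grip_force: 0.7
```

```bash
for a in 90 70 50 35 20 8; do python3 -c "
from math import *;a=radians($a);r=78
print('7,%.0f,%.0f'%(-110+r*cos(a)-3*sin(a)-11,126+r*sin(a)+3*cos(a)))"; done | xargs python3 go.py
```

```text
t 5.5 case mm [   5.8 -120.2  189.7] F [ 0.1 -0.8 -1. ] rot [1.7988e+02 9.0000e-02 1.0136e+02]
turn [0.0007 0.0005 0.0018]
7,-124,204 [-0.0095  0.0031 -0.0358]
7,-97,200 [ 0.058   0.0035 -0.0259]
7,-73,188 [0.1181 0.0038 0.004 ]
7,-59,173 [0.1531 0.0039 0.0415]
7,-49,155 [0.1782 0.0039 0.0864]
7,-44,140 [0.1907 0.0039 0.1239]
```

>>> {"op": "carry_out", "data": {
  "turn": [
    [0,0,0],
    [0,0,0],
    [0,0,0],
    [0,0,0],
    [0,0,0]
  ],
  "delta_pos": [
    [0.055,0.004,-0.025],
    [0.1,0.004,-0.005],
    [0.135,0.004,0.022],
    [0.16,0.004,0.05],
    [0.178,0.004,0.086]
  ],
  "hand": [1,1,1,1,1]
}}

```text
clock: 6.0
tool_pos: [0.5881, -0.0683, 0.1534]
ee_rot: [180.0, 0.0, 101.4]
contact_force: [0.7, -0.8, 0.3]
grip_width: 0.0001
grip_force: 0.4
```

```bash
python3 go.py 7,-44,140 7,-42,132
```

```text
t 6.0 case mm [  6.4 -48.6 153.4] F [ 0.7 -0.8  0.3] rot [179.99   0.   101.39]
turn [0.0001 0.     0.002 ]
7,-44,140 [0.0114 0.0015 0.0335]
7,-42,132 [0.0164 0.0015 0.0535]
```

>>> {"op": "carry_out", "data": {
  "turn": [
    [0,0,0],
    [0,0,0],
    [0,0,0],
    [0,0,0],
    [0,0,0]
  ],
  "delta_pos": [
    [0.01,0,0.025],
    [0.015,0,0.045],
    [0.016,0,0.054],
    [0.016,0,0.057],
    [0.016,0,0.057]
  ],
  "hand": [1,1,1,1,1]
}}

```text
clock: 6.5
tool_pos: [0.5871, -0.0631, 0.1311]
ee_rot: [180.0, 0.0, 101.3]
contact_force: [0.0, 0.3, 0.6]
grip_width: 0.0004
grip_force: 0.0
```

>>> {"op": "carry_out", "data": {
  "turn": [
    [0,0,0],
    [0,0,0],
    [0,0,0]
  ],
  "delta_pos": [
    [0,0,0.003],
    [0,0,0.004],
    [0,0,0.004]
  ],
  "hand": [1,1,1]
}}

```text
clock: 6.8
tool_pos: [0.5873, -0.0632, 0.13]
ee_rot: [179.9, 0.0, 101.3]
contact_force: [-0.1, -0.7, 4.2]
grip_width: 0.0
grip_force: 2.1
```

>>> {"op": "carry_out", "data": {
  "turn": [
    [0,0,0],
    [0,0,0],
    [0,0,0]
  ],
  "delta_pos": [
    [0,0,0.002],
    [0,0,0.003],
    [0,0,0.003]
  ],
  "hand": [1,1,1]
}}

```text
clock: 7.1
tool_pos: [0.5875, -0.0631, 0.1299]
ee_rot: [179.9, 0.1, 101.4]
contact_force: [-3.8, -0.7, 13.7]
grip_width: -0.0001
grip_force: 7.2
```

```bash
python3 go.py 7,-41,400 -150,-41,400
```

```text
t 7.1 case mm [  6.8 -43.4 129.9] F [-3.8 -0.7 13.7] rot [1.7991e+02 7.0000e-02 1.0136e+02]
turn [0.0005 0.0004 0.0018]
7,-41,400 [ 0.0051  0.0017 -0.6754]
-150,-41,400 [ 0.0074 -0.3908 -0.676 ]
```

>>> {"op": "carry_out", "data": {
  "turn": [
    [0,0,0],
    [0,0,0],
    [0,0,0],
    [0,0,0],
    [0,0,0]
  ],
  "delta_pos": [
    [0,0,-0.12],
    [0,0,-0.24],
    [0,0,-0.36],
    [0.02,0,-0.48],
    [0.08,0,-0.6]
  ],
  "hand": [1,1,1,1,1]
}}

```text
clock: 7.6
tool_pos: [0.5808, -0.0339, 0.3671]
ee_rot: [180.0, 0.0, 101.3]
contact_force: [2.4, -0.5, 0.5]
grip_width: -0.0001
grip_force: 0.0
```

```bash
python3 go.py 7,0,370 -170,0,370 -170,0,265
python3 - <<'E'
from bench import manip
import cv2,numpy as np
o=[]
for n,(y,x) in {"scene":(100,200),"side":(150,230)}.items():
    i=manip.capture(n)["img"][y:y+200,x:x+200,::-1]
    o.append(cv2.resize(i,(400,400),interpolation=cv2.INTER_CUBIC))
i=np.hstack(o);cv2.imwrite("pics/c2.png",(255*(i/255.)**.6).astype(np.uint8))
E
```

```text
t 7.6 case mm [  5.9 -13.4 367.1] F [ 2.4 -0.5  0.5] rot [1.7996e+02 4.0000e-02 1.0125e+02]
turn [0.0002 0.0002 0.0012]
7,0,370 [ 0.0335  0.003  -0.0073]
-170,0,370 [ 0.0352 -0.4395 -0.0076]
-170,0,265 [ 0.0354 -0.4397  0.2549]
```

View pics/c2.png

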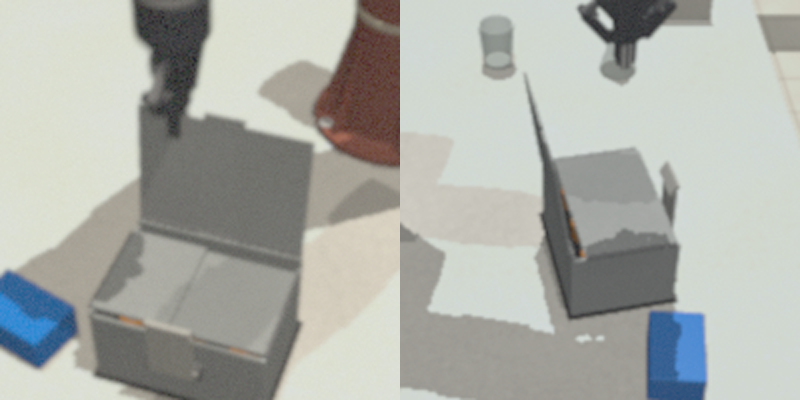

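Both flaps are flat, with the narrow one on top of the wide one along the seam at (195,285). The lid is still up and the tip box hasn't moved. Next I'll go over and behind the lid.

>>> {"op": "carry_out", "data": {
  "turn": [
    [0,0,0],
    [0,0,0],
    [0,0,0],
    [0,0,0],
    [0,0,0]
  ],
  "delta_pos": [
    [0.025,-0.12,-0.005],
    [0.025,-0.24,-0.005],
    [0.025,-0.36,-0.005],
    [0.025,-0.44,-0.005],
    [0.025,-0.44,0.1]
  ],
  "hand": [1,1,1,1,1]
}}

```text
clock: 8.2
tool_pos: [0.4058, -0.0589, 0.3284]
ee_rot: [179.6, 0.2, 101.3]
contact_force: [2.9, 0.4, -1.3]
grip_width: 0.0001
grip_force: 0.0
```

```bash
python3 go.py -170,0,265 -100,0,262
```

```text
t 8.2 case mm [-170.8   -4.4  328.4] F [ 2.9  0.4 -1.3] rot [179.61   0.25 101.3 ]
turn [0.0022 0.0014 0.0015]
-170,0,265 [0.0118 0.0009 0.1586]
-100,0,262 [0.011  0.1758 0.1673]
```

>>> {"op": "carry_out", "data": {
  "turn": [
    [0,0,0],
    [0,0,0],
    [0,0,0],
    [0,0,0],
    [0,0,0]
  ],
  "delta_pos": [
    [0.01,0,0.1],
    [0.01,0.05,0.16],
    [0.01,0.1,0.16],
    [0.01,0.14,0.16],
    [0.01,0.175,0.16]
  ],
  "hand": [1,1,1,1,1]
}}

```text
clock: 8.7
tool_pos: [0.4746, -0.04, 0.2603]
ee_rot: [-179.9, -0.0, 101.4]
contact_force: [-0.2, -0.3, 0.4]
grip_width: -0.0001
grip_force: 0.0
```

```bash
for a in 80 65 50 38 28 20 14 8; do python3 -c "
from math import *;a=radians($a);r=152-17*$a/90
print('%.0f,0,%.0f'%(-80+r*cos(a)-4*sin(a)-14.5,136+r*sin(a)+4*cos(a)))"; done | xargs python3 go.py
```

```text
t 8.7 case mm [-99.6   1.  260.3] F [-0.2 -0.3  0.4] rot [-1.7994e+02 -3.0000e-02  1.0137e+02]
turn [-0.0003 -0.0002  0.0019]
-75,0,272 [-0.0028  0.0615 -0.0292]
-39,0,264 [-0.0034  0.1515 -0.0093]
-6,0,248 [-0.0039  0.234   0.0306]
17,0,228 [-0.0042  0.2916  0.0806]
33,0,208 [-0.0045  0.3316  0.1305]
43,0,190 [-0.0047  0.3567  0.1755]
49,0,176 [-0.0048  0.3717  0.2105]
54,0,161 [-0.0049  0.3842  0.248 ]
```

>>> {"op": "carry_out", "data": {
  "turn": [
    [0,0,0],
    [0,0,0],
    [0,0,0],
    [0,0,0],
    [0,0,0]
  ],
  "delta_pos": [
    [-0.002,0.06,-0.027],
    [-0.003,0.11,-0.02],
    [-0.003,0.155,-0.008],
    [-0.003,0.195,0.01],
    [-0.003,0.234,0.031]
  ],
  "hand": [1,1,1,1,1]
}}

```text
clock: 9.2
tool_pos: [0.5666, -0.0228, 0.2479]
ee_rot: [-180.0, -0.0, 101.4]
contact_force: [-1.7, -0.7, 0.0]
grip_width: -0.0
grip_force: 0.6
```

```bash
python3 go.py 17,0,228 33,0,208 43,0,190 49,0,176 54,0,161
```

```text
t 9.2 case mm [-6.000e+00  2.000e-01  2.479e+02] F [-1.7 -0.7  0. ] rot [-1.7995e+02 -1.0000e-02  1.0137e+02]
turn [-0.0003 -0.      0.0019]
17,0,228 [-0.0008  0.0576  0.0497]
33,0,208 [-0.0011  0.0976  0.0996]
43,0,190 [-0.0012  0.1227  0.1446]
49,0,176 [-0.0013  0.1377  0.1796]
54,0,161 [-0.0014  0.1502  0.2171]
```

>>> {"op": "carry_out", "data": {
  "turn": [
    [0,0,0],
    [0,0,0],
    [0,0,0],
    [0,0,0],
    [0,0,0]
  ],
  "delta_pos": [
    [0,0.032,0.025],
    [0,0.058,0.05],
    [0,0.08,0.075],
    [0,0.098,0.1],
    [0,0.123,0.145]
  ],
  "hand": [1,1,1,1,1]
}}

```text
clock: 9.7
tool_pos: [0.6152, -0.0133, 0.1906]
ee_rot: [179.9, 0.0, 101.4]
contact_force: [-1.2, 0.1, 0.4]
grip_width: 0.0001
grip_force: 0.8
```

```bash
python3 go.py 49,0,176 53,0,166  57,0,158
python3 - <<'E'
from bench import manip
import cv2,numpy as np
o=[]
for n,(y,x) in {"scene":(100,200),"side":(150,230)}.items():
    i=manip.capture(n)["img"][y:y+200,x:x+200,::-1]
    o.append(cv2.resize(i,(400,400),interpolation=cv2.INTER_CUBIC))
i=np.hstack(o);cv2.imwrite("pics/c3.png",(255*(i/255.)**.6).astype(np.uint8))
E
```

```text
t 9.7 case mm [ 43.5   0.2 190.6] F [-1.2  0.1  0.4] rot [1.7993e+02 3.0000e-02 1.0136e+02]
turn [0.0004 0.0001 0.0018]
49,0,176 [-0.0007  0.0136  0.0366]
53,0,166 [-0.0007  0.0236  0.0616]
57,0,158 [-0.0008  0.0336  0.0816]
```

View pics/c3.png

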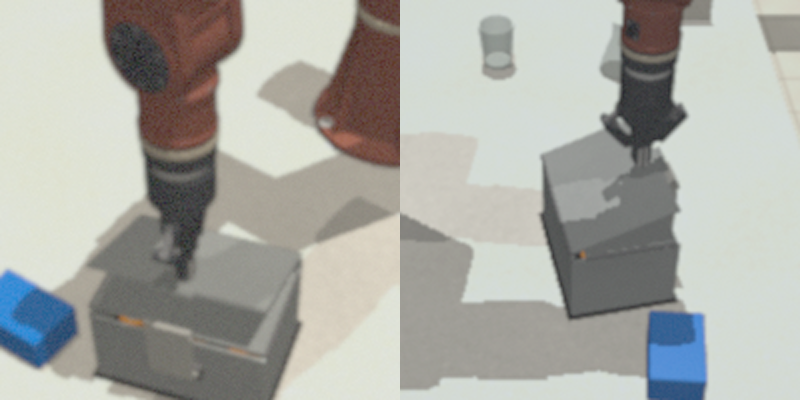

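The lid is coming down, with the fingertip near its free edge at (185,275), and the clip is in place at (170,345). I'll keep going gently.

>>> {"op": "carry_out", "data": {
  "turn": [
    [0,0,0],
    [0,0,0],
    [0,0,0],
    [0,0,0],
    [0,0,0]
  ],
  "delta_pos": [
    [0,0.01,0.022],
    [0,0.018,0.042],
    [0,0.026,0.062],
    [0,0.032,0.075],
    [0,0.034,0.082]
  ],
  "hand": [1,1,1,1,1]
}}

```text
clock: 10.3
tool_pos: [0.6278, -0.0105, 0.1572]
ee_rot: [-180.0, -0.0, 101.4]
contact_force: [-1.8, -0.1, 1.3]
grip_width: -0.0003
grip_force: 0.8
```

>>> {"op": "carry_out", "data": {
  "turn": [
    [0,0,0],
    [0,0,0],
    [0,0,0],
    [0,0,0],
    [0,0,0]
  ],
  "delta_pos": [
    [0,0.002,0.006],
    [0,0.004,0.012],
    [0,0.006,0.018],
    [0,0.008,0.024],
    [0,0.008,0.024]
  ],
  "hand": [1,1,1,1,1]
}}

```text
clock: 10.8
tool_pos: [0.6298, -0.0102, 0.1487]
ee_rot: [-179.9, 0.0, 101.4]
contact_force: [-5.5, -0.1, 6.8]
grip_width: 0.0001
grip_force: 3.6
```

>>> {"op": "carry_out", "data": {
  "turn": [
    [0,0,0],
    [0,0,0],
    [0,0,0],
    [0,0,0]
  ],
  "delta_pos": [
    [0,0,0.003],
    [0,0,0.006],
    [0,0,0.008],
    [0,0,0.008]
  ],
  "hand": [1,1,1,1]
}}

```text
clock: 11.2
tool_pos: [0.6303, -0.0101, 0.1464]
ee_rot: [-180.0, 0.0, 101.4]
contact_force: [-9.0, -1.3, 13.8]
grip_width: 0.0
grip_force: 7.2
```

>>> {"op": "carry_out", "data": {
  "turn": [
    [0,0,0],
    [0,0,0],
    [0,0,0]
  ],
  "delta_pos": [
    [0,0,0.003],
    [0,0,0.005],
    [0,0,0.005]
  ],
  "hand": [1,1,1]
}}

```text
clock: 11.5
tool_pos: [0.6314, -0.01, 0.1435]
ee_rot: [179.9, 0.0, 101.4]
contact_force: [-1.5, -1.7, 5.4]
grip_width: 0.0001
grip_force: 2.8
```

>>> {"op": "carry_out", "data": {
  "turn": [
    [0,0,0],
    [0,0,0],
    [0,0,0]
  ],
  "delta_pos": [
    [0,0,0.003],
    [0,0,0.005],
    [0,0,0.005]
  ],
  "hand": [1,1,1]
}}

```text
clock: 11.8
tool_pos: [0.6315, -0.01, 0.1412]
ee_rot: [179.9, 0.0, 101.4]
contact_force: [0.3, 0.0, 3.1]
grip_width: -0.0003
grip_force: 2.1
```

>>> {"op": "carry_out", "data": {
  "turn": [
    [0,0,0],
    [0,0,0],
    [0,0,0]
  ],
  "delta_pos": [
    [0,0,0.003],
    [0,0,0.005],
    [0,0,0.005]
  ],
  "hand": [1,1,1]
}}

```text
clock: 12.1
tool_pos: [0.6311, -0.0099, 0.1387]
ee_rot: [180.0, -0.0, 101.4]
contact_force: [0.7, 1.1, 1.2]
grip_width: -0.0001
grip_force: 0.5
```

>>> {"op": "carry_out", "data": {
  "turn": [
    [0,0,0],
    [0,0,0],
    [0,0,0]
  ],
  "delta_pos": [
    [0,0,0.003],
    [0,0,0.005],
    [0,0,0.005]
  ],
  "hand": [1,1,1]
}}

```text
clock: 12.4
tool_pos: [0.6312, -0.01, 0.1373]
ee_rot: [180.0, 0.0, 101.4]
contact_force: [0.5, 0.5, 4.4]
grip_width: -0.0001
grip_force: 2.1
```

>>> {"op": "carry_out", "data": {
  "turn": [
    [0,0,0],
    [0,0,0],
    [0,0,0],
    [0,0,0],
    [0,0,0]
  ],
  "delta_pos": [
    [0,0,-0.01],
    [0,0,-0.02],
    [0,0,-0.03],
    [0,0,-0.04],
    [0,0,-0.04]
  ],
  "hand": [1,1,1,1,1]
}}

```text
clock: 12.9
tool_pos: [0.6313, -0.01, 0.1536]
ee_rot: [180.0, 0.0, 101.4]
contact_force: [-0.3, -0.7, -0.3]
grip_width: 0.0001
grip_force: 0.0
```

Run:
```python
from bench import manip
import cv2,numpy as np
o=[]
for n,(y,x) in {"scene":(180,210),"side":(200,270)}.items():
    i=manip.capture(n)["img"][y:y+130,x:x+130,::-1]
    o.append(cv2.resize(i,(400,400),interpolation=cv2.INTER_CUBIC))
i=np.hstack(o);cv2.imwrite("pics/c4.png",(255*(i/255.)**.6).astype(np.uint8))
```

```text
(no output)
```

View pics/c4.png

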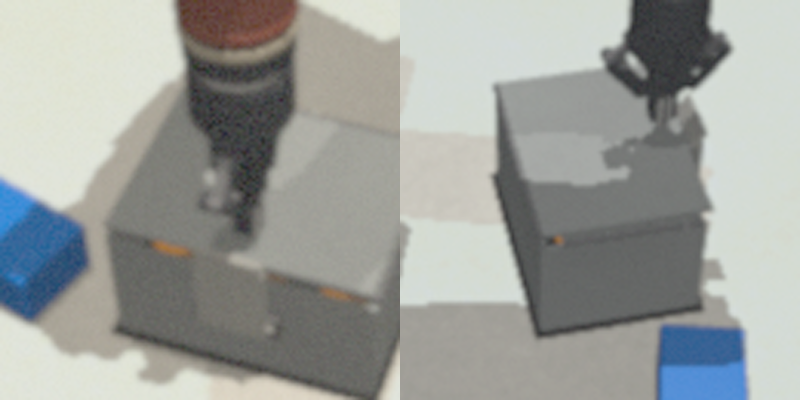

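The lid looks flat with the tongue at the clip (240,255), and the force reads zero. I'll back off fully and check again.

>>> {"op": "carry_out", "data": {
  "turn": [
    [0,0,0],
    [0,0,0],
    [0,0,0],
    [0,0,0],
    [0,0,0]
  ],
  "delta_pos": [
    [0,0,-0.04],
    [0,0,-0.12],
    [0,0,-0.24],
    [0,0,-0.36],
    [0,0,-0.45]
  ],
  "hand": [1,1,1,1,1]
}}

```text
clock: 13.5
tool_pos: [0.6311, -0.01, 0.336]
ee_rot: [179.9, 0.0, 101.4]
contact_force: [1.3, 0.3, -0.1]
grip_width: -0.0001
grip_force: 0.0
```

>>> {"op": "carry_out", "data": {
  "turn": [
    [0,0,0],
    [0,0,0],
    [0,0,0],
    [0,0,0],
    [0,0,0]
  ],
  "delta_pos": [
    [0,0,-0.01],
    [0,0,-0.01],
    [0,0,-0.01],
    [0,0,-0.01],
    [0,0,-0.01]
  ],
  "hand": [1,1,1,1,1]
}}

```text
clock: 14.0
tool_pos: [0.6305, -0.0099, 0.3357]
ee_rot: [-179.9, -0.0, 101.4]
contact_force: [0.1, -0.2, -0.6]
grip_width: 0.0003
grip_force: 0.0
```

Run:
```python
from bench import manip
import cv2,numpy as np
o=[]
for n,(y,x) in {"scene":(180,210),"side":(200,270)}.items():
    c=manip.capture(n);np.savez(n+"1.npz",**c);i=c["img"][y:y+130,x:x+130,::-1]
    o.append(cv2.resize(i,(400,400),interpolation=cv2.INTER_CUBIC))
i=np.hstack(o);cv2.imwrite("pics/c5.png",(255*(i/255.)**.6).astype(np.uint8))
```

```text
(no output)
```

View pics/c5.png

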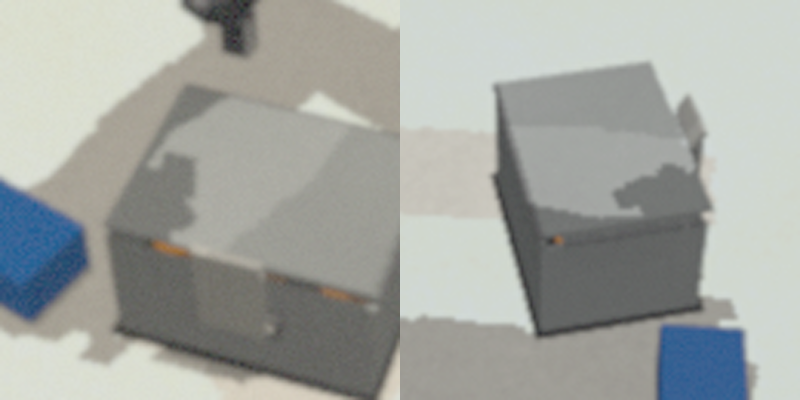

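The lid has stayed shut on its own, with the clip over the tongue at (230,255), the gripper clear and the bystanders undisturbed. Handing in.

```bash
python3 -c "
from bench import manip;print(manip.sign_off())"
```

```text
the job is handed in; nothing more can be done
None
```

The case is shut: the wide flap went down first, the narrow flap over it, and the lid snapped under the clip and stayed shut on its own; it took about 14 s, the highest force read between moves was about 17 N, and I have handed the job in.

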